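# Lengthen the telescopic rail rest to its next hole and lay the chair rail in it

### The arm

A 7-joint arm with a two-finger parallel gripper is mounted at the origin on the work surface. World frame = base frame: x ahead of the robot, y to its left, z up, the work surface at z = 0. Lengths are in m, angles in rad, forces in N, time in s.
With the tool pointing down it reaches from about 0.4 to 0.85 m from the base axis. Payload 10.4 kg.
Tool frame: the origin (TCP) lies between the finger pads; the fingertips stand 22 mm ahead of it and the grasp point (between the pads) lies 3 mm ahead of it; x points along the fingers, y is the direction in which the jaws open and shut, and the axes are right-handed (so a half turn about x gives the same grasp; the last joint's range is limited). The gripper opens to 85 mm and grips with 20 to 120 N. Pads are 22 mm wide; open, the fingers measure 114 mm over their backs; the gripper's body (76 mm by 85 mm) begins 54 mm behind the grasp point. The pads swing forward as they close: fully open they stand 13 mm farther back than shut.
Start: joints at [1.079, 0.332, -0.065, 1.46, 0.022, 1.35, -0.088], TCP at [0.282, -0.558, 0.253] pointing down, gripper open.
Joint ranges: [-2.6, 2.6], [-0.5, 2.12], [-1.47, 1.34], [0.16, 2.42], [-1.27, 4.41], [0.06, 2.06], [-2.6, 2.6]. Speed limits (rad/s): [2.22, 2.22, 2.79, 2.79, 3.14, 3.14, 3.14].

### API

Orientations are given as a unit quaternion [x, y, z, w].
In Python, from station import r gives the robot as it stands.
- The arm moves only by the tool send_rows, never from a script. Its argument "motion" is a list that holds one entry, the list of rows, each a list of 7 numbers: the turn, a rotation vector about the tool's x, y, z each as a share of 90 degrees, from -1 to 1, then the shift along the tool's x, y, z each as a share of 0.1 m, from -1 to 1, then the opening, from -1 (shut) to 1 (fully open). In form: [[[wx, wy, wz, dx, dy, dz, fingers], ...]]. A call has 1 to 20 rows; each row shifts and turns the pose as measured when the row begins, along the tool's axes as they then stand; what a row does not reach is not made up. A row lasts 1/8 s, in which the tool goes at most 62.5 mm and 10.7 degrees, less where a joint would pass 70% of its speed; a pose out of reach is approached as far as the arm can. A call with a number of a shift or a turn outside -1 to 1 is refused whole. A call with a gripper value outside its range is refused whole. The fingers move at their own pace and stop on an object; "squeeze" is the grip in N (left out, the last holds). Time passes only in rows, so rows that do not move let the fingers close. It gives the time, the measured TCP pose, the force and the opening at its end, in the units of the state.
- r.state(): the state, without advancing time (a new reading comes with each control period).
- r.grab_frame(name): name is "scene" or "side" or "wrist"; returns a dict with "pixels" (400x640x3 uint8, red, green, blue), "depth" (400x640 float32, m along the optical axis (not along the pixel's ray), 0 where there is no reading), "mtx" (3x3 intrinsics, pixels), "cam_to_world" (4x4, takes a point from camera to world coordinates); the wrist camera has in their place "hand_eye" (4x4, takes a point from camera to tool coordinates, whose origin is the TCP and whose axes are the tool frame's). Camera axes: x right, y down, z forward; pixel columns grow to the right and rows downward; lengths in m; the calibration is good to about 2 mm. A picture is of the moment at which its call begins: read the wrist's pose just before it.
- r.close_job(): hands the job in, once; it reports no verdict.
The state is a dict: "time": time; "joint_positions": joint angles; "dq": joint speeds; "tau": joint torques, N m; "position": TCP position; "eef_rot": TCP orientation; "ft_force": force on the tool from outside, world axes, zero at the start; "wrist_torque": the same for the moment, N m; "gripper_width": opening from 0.0 (shut) to 1.0 (fully open).
Only numpy, scipy, OpenCV 4.12 (cv2) and the standard library are available. Lean on these libraries where they do the work, as an engineer would, in place of code of your own. Each camera call takes 0.05 s, during which the arm holds its last target. There are 200 camera calls.

### The job

The telescopic rest is set too short for the chair rail. Press its spring button down gently, slide it along the tube until it pops up through the next hole and locks there, then lay the long dark chair rail in the rest's two cradles, between the heel plates, and let go. Never force the button or the sliding bar, and leave the other things where they are.

Things in the scene. Friction and masses are not known exactly. Their poses are not given: they have to be found in the camera images.
- rest: Telescopic rail rest, fixed: plywood board 150 (x) x 260 (y) x 12 mm with a steel square tube along y, 32 mm wide, centred on x = -35 mm, y = -128 to 60 mm, top 56 mm above the table, slotted lengthways, with square holes for the button. A bar telescopes out of its +y end. Origin: middle of the board's underside, on the table; y along the tube in the lengthening direction, x to the rail side, z up.
- fixed_cradle (a point): Foot of the fixed heel plate's inner face on the cradle line, at pad height (rest x 50, y -92, z 30 mm). Each cradle: a flat pad 52 mm long from its heel towards the other cradle, flared side lips 34 mm apart at the bottom, tops at z = 41 mm; heel plate 6 mm thick, top at z = 52 mm.
- moving_cradle (a point): The same point of the moving cradle, carried by an arm on the telescoping bar (rest x 50, y 60 mm + joint bar, z 30 mm). The rail lies from one cradle to the other, beside the tube, between the two heel plates, which are about 207 to 246 mm apart once locked.
- bar (a joint): How far the bar is slid out (m): 0 in the start hole, grows along the rest's +y, end stop 0.104. The only other hole is in a plate set differently each time: the button locks somewhere from 0.055 to 0.094. The bar drags with 2 to 4 N, and once locked it stops dead. Over 18 N of the fingers on the bar or its button, squeezing included, damages it.
- button (a joint): How far the button is pressed (m): 0 fully up in a hole, end stop 0.0075. Its spring resists with 4 N plus 1 N per mm. The hole's edges hold it until pressed 5 mm; slid off the hole it stays trapped 5 mm down when let go, and pops up by itself within about 1 mm of the next hole's middle if nothing holds it down.
- button_pad (a point): Pressing point on the button's flat black pad (24 mm wide across the tube, 24 mm long, top 69 mm above the table when up). 15 mm ahead of it (rest +y) is the face of the button's upright lug: 22 mm wide, 8 mm thick, top 24 mm above the pad. Closed fingertips press the pad and push the lug to +y. It moves with button and bar; axes as the rest's.
- rail_mid (a point): Centre of the loose chair rail: a dark wood bar 200 x 24 x 24 mm, about 0.12 kg, lying flat on the table; x along its length, z up. Laid home in the cradles its centre is 42 mm above the table.
- offcut: A short piece of the same dark wood bar, 110 x 24 x 24 mm, lying flat; a bystander. Origin: in the middle of it, or under its middle.
- hammer: A hammer lying on the table; a bystander. Origin: in the middle of it, or under its middle.
- ripper: A red-handled upholsterer's ripping tool, like a screwdriver, lying on the table; a bystander. Origin: in the middle of it, or under its middle.
- tack_jar: A glass jar with a steel lid, 60 mm wide, 75 mm tall; a bystander. Origin: in the middle of it, or under its middle.
- glue: A white glue bottle, 56 mm wide, 150 mm tall; a bystander. Origin: in the middle of it, or under its middle.
- spool: A bare wooden spool, 52 mm wide, 50 mm tall; a bystander. Origin: in the middle of it, or under its middle.
- tape: A tape measure, 62 x 34 x 60 mm; a bystander. Origin: in the middle of it, or under its middle.
Things that resemble listed ones, but are neither listed nor needed, are in the scene too. Leave any pink look-alike of the part that bears rail_mid alone.

How it is judged:
By the outcome, as a careful person would: the job done as asked, in the order asked, and still so for the second after the job is handed in, with the robot touching nothing.
It also fails if it takes over 67 s, if anything falls off the work surface, if the arm or the gripper's body presses on something with over 40 N, if the wrist force passes 120 N, or if a joint passes its speed limit or range.

## Working session

There is one attempt and no reset: what is moved stays moved. The work goes in short steps, Python scripts to look and compute and a tool call to move; the robot and the scene stay as the last step left them, time stands still between calls to the robot, and variables do not carry over. Pictures are saved under pics/ and viewed, about 8 in all and at most 12, crops included, and the job is handed in when it is done.

Besides the shell and the picture viewer there is one more tool, called after "Emit:" as name(argument=value, ...) on one line, values as JSON. send_rows: Moves the arm, as the interface text tells. Shift numbers are shares of 0.1 m and turn numbers shares of 90 degrees, none past 1 either way. Its arguments: {"type":"object","properties":{"motion":{"type":"array"},"squeeze":{"type":"number"}},"required":["motion"]}

```bash
mkdir -p pics; ls
cat > h.py <<'E'
import numpy as np,cv2
from station import r
from scipy.spatial.transform import Rotation as R
def T():
    s=r.state();M=np.eye(4);M[:3,:3]=R.from_quat(s["eef_rot"]).as_matrix();M[:3,3]=s["position"];return M
def frame(n):
    t=T();f=r.grab_frame(n)
    M=f["cam_to_world"] if n!="wrist" else t@np.array(f["hand_eye"])
    f["M"]=np.array(M);d=f["depth"];K=np.array(f["mtx"])
    v,u=np.mgrid[:400,:640]
    p=np.stack([(u-K[0,2])/K[0,0]*d,(v-K[1,2])/K[1,1]*d,d],-1)
    f["P"]=p@f["M"][:3,:3].T+f["M"][:3,3];f["P"][d==0]=np.nan
    return f
def save(f,name,crop=None,k=1):
    a=f["pixels"][...,::-1]
    if crop: x0,y0,x1,y1=crop;a=a[y0:y1,x0:x1]
    cv2.imwrite("pics/"+name,cv2.resize(a,None,fx=k,fy=k,interpolation=cv2.INTER_CUBIC))
E
python3 - <<'E'
from h import *
s=r.state();print(s)
a=frame("scene");b=frame("side")
np.savez("f0.npz",P=a["P"],I=a["pixels"],P2=b["P"],I2=b["pixels"])
cv2.imwrite("pics/a.png",a["pixels"][...,::-1]);cv2.imwrite("pics/b.png",b["pixels"][...,::-1])
E
```

```text
pics
{'time': 0.0, 'joint_positions': array([ 1.07937077,  0.3328222 , -0.06468388,  1.46094798,  0.02161882,
        1.34993824, -0.08854913]), 'dq': array([-9.28155863e-04, -1.90835260e-05, -8.27780902e-04, -5.90389846e-05,
       -1.34413875e-03, -2.75654938e-04, -2.07613956e-05]), 'tau': array([ 4.31301578e-04, -6.25424480e+01,  4.93629836e-02, -3.91606665e+01,
        1.60785456e-02,  9.80737328e-03, -2.10816819e-05]), 'position': array([ 0.2822188 , -0.55725166,  0.25254374]), 'eef_rot': array([-0.68762287, -0.16470713,  0.68791931, -0.16374792]), 'ft_force': array([-0.21749365,  0.16940125, -0.76982808]), 'wrist_torque': array([-0.0030466 ,  0.02684421, -0.01547552]), 'gripper_width': 1.0002051930158777}
```

View pics/a.png

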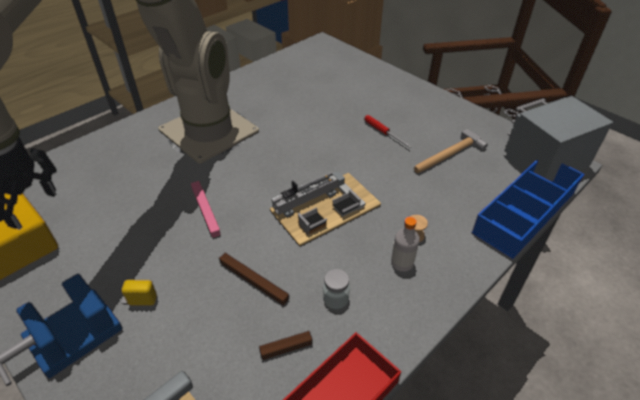

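View pics/b.png

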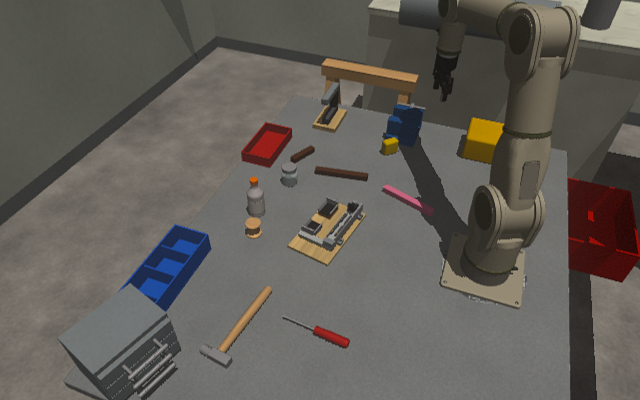

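Candidates for rail: dark bar at scene (253,278), the offcut (286,345, short), the pink look-alike (205,208). The long dark one at (253,278) is the rail. The rest is at (326,205), with the lug near (294,187).

Run:
```python
from h import *
z=np.load("f0.npz");P,I=z["P"],z["I"].astype(int);P2,I2=z["P2"],z["I2"].astype(int)
def box(P,m,n):
    p=P[m];p=p[~np.isnan(p[:,0])];rc=cv2.minAreaRect(p[:,:2].astype(np.float32))
    print(n,len(p),rc,np.percentile(p[:,2],[5,50,95]).round(4)); print(cv2.boxPoints(rc).round(4).tolist())
def win(I,x0,y0,x1,y1):
    m=np.zeros(I.shape[:2],bool);m[y0:y1,x0:x1]=1;return m
box(P,win(I,215,250,292,305)&(P[...,2]>.018)&(P[...,2]<.04),"rail scene")
box(P2,win(I2,310,162,373,184)&(P2[...,2]>.018)&(P2[...,2]<.04),"rail side")
box(P,win(I,262,165,388,245)&(P[...,2]>.008)&(P[...,2]<.016),"board scene")
box(P2,win(I2,284,190,370,268)&(P2[...,2]>.008)&(P2[...,2]<.016),"board side")
box(P,win(I,262,165,388,245)&(P[...,2]>.052)&(P[...,2]<.06),"tube scene")
box(P,win(I,262,165,388,245)&(P[...,2]>.075)&(P[...,2]<.12),"lug scene")
box(P2,win(I2,284,190,370,268)&(P2[...,2]>.075)&(P2[...,2]<.12),"lug side")
a=I[160:250,255:395].astype(np.uint8)[...,::-1];b=I2[185:275,280:380].astype(np.uint8)[...,::-1]
cv2.imwrite("pics/c.png",np.hstack([cv2.resize(a,(700-280,270)),cv2.resize(b,(300,270))]))
cv2.imwrite("pics/c.png",np.vstack([cv2.resize(a,(467,300),interpolation=2),cv2.resize(np.pad(b,((0,0),(0,40),(0,0))),(467,300),interpolation=2)]))
```

```text
rail scene 787 ((0.5570206046104431, -0.26436975598335266), (0.20064012706279755, 0.026527022942900658), 8.91541862487793) [0.0195 0.0232 0.0262]
[[0.45590001344680786, -0.2667999863624573], [0.46000000834465027, -0.2930000126361847], [0.6582000255584717, -0.26190000772476196], [0.6541000008583069, -0.23569999635219574]]
rail side 232 ((0.5539810061454773, -0.25960707664489746), (0.19783814251422882, 0.03575798124074936), 10.33664321899414) [0.0184 0.0217 0.0261]
[[0.45350000262260437, -0.259799987077713], [0.45989999175071716, -0.29490000009536743], [0.6545000076293945, -0.25940001010894775], [0.6481000185012817, -0.22429999709129333]]
board scene 1991 ((0.5070119500160217, 0.022351570427417755), (0.2624525725841522, 0.15250010788440704), 79.15779876708984) [0.0088 0.0115 0.0144]
[[0.4074000120162964, -0.09220000356435776], [0.557200014591217, -0.120899997651577], [0.6065999865531921, 0.13689999282360077], [0.45680001378059387, 0.1656000018119812]]
board side 1062 ((0.5033160448074341, 0.026907220482826233), (0.2627548277378082, 0.15102005004882812), 79.75138092041016) [0.0084 0.010
[... 458 characters left out ...]
2054], [0.46000000834465027, 0.11140000075101852]]
lug scene 47 ((0.4495118260383606, -0.03610443323850632), (0.009458718821406364, 0.025847185403108597), 80.017333984375) [0.0772 0.0889 0.0935]
[[0.4359999895095825, -0.03849999979138374], [0.46140000224113464, -0.0430000014603138], [0.46309998631477356, -0.03370000049471855], [0.4375999867916107, -0.029200000688433647]]
lug side 33 ((0.44607919454574585, -0.029250316321849823), (0.012142731808125973, 0.022627294063568115), 53.19649887084961) [0.0762 0.0858 0.093 ]
[[0.4334000051021576, -0.027300000190734863], [0.4514999985694885, -0.04089999943971634], [0.45879998803138733, -0.031199999153614044], [0.4406999945640564, -0.01759999990463257]]
```

View pics/c.png

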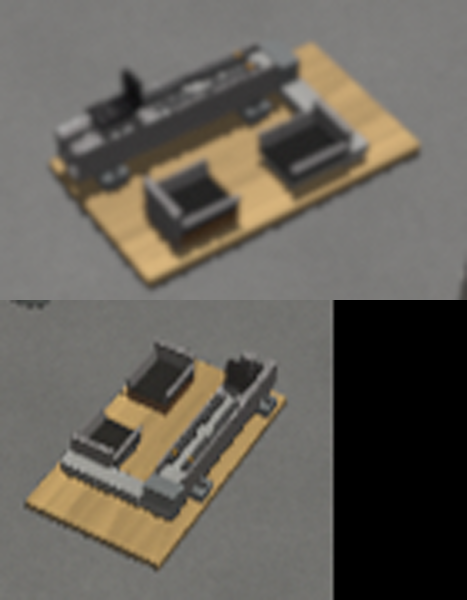

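The crop shows the lug at the −y end of the tube (upper view ~(130,90)), and the moving cradle's arm at +y end. So rest +y is about world +y, yaw about −10.5°.

```bash
cat >> h.py <<'E'
O=np.array([0.505,0.0245,0]);YAW=-10.5
def rest(x,y,z,O=O,yaw=None):
    return O+R.from_euler('z',YAW if yaw is None else yaw,degrees=True).apply([x,y,z])
def go(p,jaw=None):
    """tool-frame turn (shares of 90deg) and shift (shares of .1m); jaw=angle deg of tool y in world, tool down"""
    t=T();A=t[:3,:3]
    out={}
    if jaw is not None:
        best=None
        for j in (jaw,jaw+180):
            y=np.array([np.cos(np.radians(j)),np.sin(np.radians(j)),0]);x=np.array([0,0,-1.])
            G=np.stack([x,y,np.cross(x,y)],1);w=R.from_matrix(A.T@G).as_rotvec()
            print("jaw",j,"turn",(w/(np.pi/2)).round(4))
            if best is None or np.linalg.norm(w)<np.linalg.norm(best[0]):best=(w,G)
        A=best[1]
    print("pos",t[:3,3].round(4),"shift after turn",(A.T@(np.array(p)-t[:3,3])/.1).round(3),"q7",r.state()["joint_positions"][6].round(3),"F",r.state()["ft_force"].round(1))
E
python3 - <<'E'
from h import *
print(T().round(3)); p=rest(-.035,-.089,.25);print(p)
go(p,YAW)
print(np.array(r.grab_frame("wrist")["hand_eye"]).round(3))
E
```

```text
[[-0.001  0.452 -0.892  0.282]
 [ 0.001 -0.892 -0.452 -0.557]
 [-1.    -0.001  0.     0.253]
 [ 0.     0.     0.     1.   ]]
[ 0.45436712 -0.05663144  0.25      ]
jaw -10.5 turn [-5.849e-01 -4.000e-04  8.000e-04]
jaw 169.5 turn [1.4151e+00 9.0000e-04 4.0000e-04]
pos [ 0.2822 -0.5573  0.2526] shift after turn [ 0.026  0.78  -5.236] q7 -0.089 F [ 0.3  0.2 -0.9]
[[-0.    -0.319  0.948 -0.12 ]
 [ 1.     0.     0.001 -0.001]
 [-0.     0.948  0.319 -0.082]
 [ 0.     0.     0.     1.   ]]
```

Emit:
send_rows(motion=[[[-0.117,0,0,0,0,0,-1],[-0.117,0,0,0,0,0,-1],[-0.117,0,0,0,0,0,-1],[-0.117,0,0,0,0,0,-1],[-0.117,0,0,0,0,0,-1],[0,0,0,0,0.1,-0.58,-1],[0,0,0,0,0.1,-0.58,-1],[0,0,0,0,0.1,-0.58,-1],[0,0,0,0,0.1,-0.58,-1],[0,0,0,0,0.1,-0.58,-1],[0,0,0,0,0.1,-0.58,-1],[0,0,0,0,0.1,-0.58,-1],[0,0,0,0,0.1,-0.58,-1],[0,0,0,0,0,-0.4,-1],[0,0,0,0,0,0,-1]]])

```text
time: 2.02
position: [0.4438, -0.0559, 0.2502]
eef_rot: [-0.538, -0.461, 0.538, -0.457]
ft_force: [-0.3, 0.1, 0.9]
gripper_width: 0.0
```

Run:
```python
from h import *
go(rest(-.035,-.089,.25),YAW)
f=frame("wrist");np.savez("f1.npz",P=f["P"],I=f["pixels"]);save(f,"d.png")
P=f["P"]
for n,lo,hi in (("board",.008,.016),("tube",.053,.059),("pad",.064,.073),("lug",.088,.1)):
    m=(P[...,2]>lo)&(P[...,2]<hi)&(abs(P[...,0]-.5)<.15)
    if m.sum()>20:
        print(n,m.sum(),cv2.minAreaRect(P[m][:,:2].astype(np.float32)),np.argwhere(m).min(0),np.argwhere(m).max(0))
```

```text
jaw -10.5 turn [ 0.0155 -0.0019  0.0026]
jaw 169.5 turn [-1.9845 -0.004  -0.003 ]
pos [ 0.4438 -0.0559  0.2502] shift after turn [ 0.002  0.106 -0.012] q7 -0.105 F [-0.3  0.1  0.9]
board 11718 ((0.5275384187698364, -0.0678229033946991), (0.3673045039176941, 0.2972639799118042), 80.18452453613281) [  0 272] [293 481]
tube 3042 ((0.4969068467617035, -0.006505392491817474), (0.19380289316177368, 0.1219605952501297), 79.10240173339844) [ 23 302] [210 431]
pad 555 ((0.4437498450279236, -0.049172792583703995), (0.039775025099515915, 0.023277319967746735), 79.56116485595703) [157 306] [193 328]
lug 181 ((0.4466029703617096, -0.033284105360507965), (0.007564838510006666, 0.02158605493605137), 79.4599380493164) [161 306] [169 328]
```

View pics/d.png

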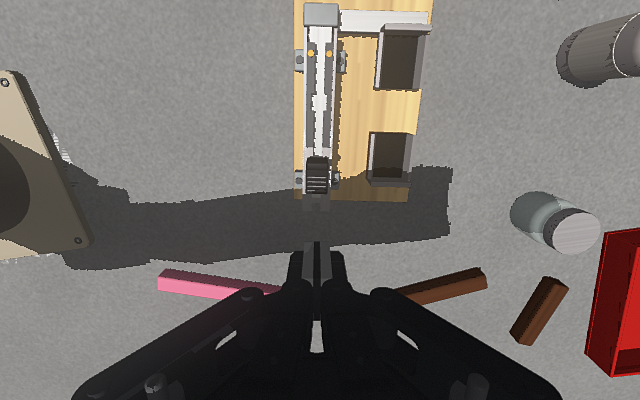

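The wrist view shows the lug at (317,165) with the ribbed pad just below it, both cradles at (400,60) and (390,155), and the rail at right below.

Emit:
send_rows(motion=[[[0.0155,-0.002,0.0026,0,0,0,-1],[0,0,0,0.5,-0.01,-0.02,-1],[0,0,0,0.5,0,0,-1],[0,0,0,0.35,0,0,-1],[0,0,0,0.05,0,0,-1],[0,0,0,0,0,0,-1]]])

```text
time: 2.82
position: [0.4429, -0.0633, 0.1076]
eef_rot: [-0.548, -0.445, 0.548, -0.448]
ft_force: [0.5, 0.1, 0.1]
gripper_width: 0.002
```

Run:
```python
from h import *
go([.4429,-.053,.101],YAW)
f=frame("wrist");save(f,"e.png",(240,60,400,300),2.5)
P=f["P"]
m=(P[...,2]>.086)&(P[...,2]<.096)&(abs(P[...,0]-.447)<.02)&(abs(P[...,1]+.033)<.02)
print(m.sum(),cv2.minAreaRect(P[m][:,:2].astype(np.float32)),np.argwhere(m).min(0),np.argwhere(m).max(0))
```

```text
jaw -10.5 turn [-0.0128  0.0016 -0.0018]
jaw 169.5 turn [ 1.9872 -0.0028 -0.0026]
pos [ 0.4429 -0.0633  0.1076] shift after turn [ 0.066 -0.019 -0.101] q7 -0.248 F [0.5 0.1 0.1]
906 ((0.44482600688934326, -0.0419209785759449), (0.0260149072855711, 0.0220065638422966), 80.72183990478516) [200 291] [253 334]
```

View pics/e.png

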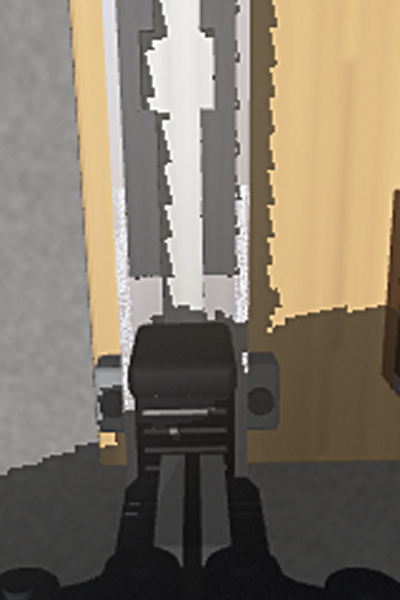

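Emit:
send_rows(motion=[[[-0.0128,0.0016,-0.0018,0,-0.02,-0.05,-1],[0,0,0,0,0,-0.05,-1],[0,0,0,0,0,0,-1],[0,0,0,0,0,0,-1]]])

```text
time: 3.38
position: [0.4449, -0.0528, 0.1109]
eef_rot: [0.544, 0.451, -0.542, 0.454]
ft_force: [-0.5, -0.4, 0.2]
gripper_width: 0.002
```

Run:
```python
from h import *
go([.4429,-.053,.091],YAW)
f=frame("wrist");P=f["P"]
D=(P-rest(0,0,0))@R.from_euler('z',YAW,degrees=True).as_matrix()
t=T()[:3,3];print("tcp rest",((t-O)@R.from_euler('z',YAW,degrees=True).as_matrix()).round(4))
for lo,hi in ((.090,.096),(.086,.090),(.078,.086),(.066,.071)):
  m=(D[...,2]>lo)&(D[...,2]<hi)&(abs(D[...,0]+.047)<.025)&(abs(D[...,1]+.07)<.04)
  d=D[m]; print(lo,m.sum()); 
  if m.sum(): print(np.percentile(d[:,0],[2,50,98]).round(4),np.percentile(d[:,1],[1,5,25,50,75,95,99]).round(4))
```

```text
jaw -10.5 turn [ 0.0007  0.0006 -0.0036]
jaw 169.5 turn [-1.9993e+00  5.6000e-03  1.0000e-03]
pos [ 0.4449 -0.0528  0.1109] shift after turn [ 0.199 -0.02   0.006] q7 -0.247 F [-0.5 -0.4  0.2]
tcp rest [-0.045  -0.0869  0.1109]
0.09 666
[-0.0575 -0.047  -0.0369] [-0.0793 -0.0753 -0.07   -0.0675 -0.0654 -0.064  -0.0637]
0.086 114
[-0.0576 -0.0467 -0.0368] [-0.0662 -0.0646 -0.0643 -0.064  -0.0638 -0.0636 -0.0634]
0.078 212
[-0.0575 -0.0473 -0.0369] [-0.0654 -0.0645 -0.0641 -0.064  -0.0638 -0.0636 -0.0634]
0.066 480
[-0.0589 -0.0489 -0.0358] [-0.0935 -0.0925 -0.0874 -0.0851 -0.083  -0.0638 -0.0636]
```

Emit:
send_rows(motion=[[[0,0,-0.0036,0.08,-0.02,0,-1],[0,0,0,0.08,0,0,-1],[0,0,0,0.02,0,0,-1],[0,0,0,0,0,0,-1]]])

```text
time: 3.92
position: [0.4426, -0.0526, 0.0911]
eef_rot: [-0.543, -0.453, 0.544, -0.452]
ft_force: [-0.2, -0.3, 3.3]
gripper_width: -0.002
```

```bash
cat >> h.py <<'E'
def st():
    t=T();Y=R.from_euler('z',YAW,degrees=True).as_matrix()
    print("rest tcp mm",((t[:3,3]-O)@Y*1e3).round(1),"F rest",(r.state()["ft_force"]@Y).round(1),"t",round(r.state()["time"],2))
E
python3 - <<'E'
from h import *
st();go(rest(-.047,-.087,.091),YAW)
E
```

```text
rest tcp mm [-47.3 -87.1  91.1] F rest [-0.1 -0.3  3.3] t 3.92
jaw -10.5 turn [0.0004 0.0005 0.0009]
jaw 169.5 turn [-1.9996e+00 -1.4000e-03  8.0000e-04]
pos [ 0.4426 -0.0526  0.0911] shift after turn [ 0.001  0.003 -0.001] q7 -0.268 F [-0.2 -0.3  3.3]
```

Emit:
send_rows(motion=[[[0,0,0,0.02,0,0,-1],[0,0,0,0.02,0,0,-1],[0,0,0,0,0,0,-1]]])

```text
time: 4.3
position: [0.4427, -0.0526, 0.0878]
eef_rot: [-0.543, -0.452, 0.544, -0.452]
ft_force: [-4.0, 0.2, 7.1]
gripper_width: 0.003
```

```bash
python3 -c "
from h import *
st()"
```

```text
rest tcp mm [-47.2 -87.1  87.8] F rest [-4.  -0.6  7.1] t 4.3
```

Emit:
send_rows(motion=[[[0,0,0,0.02,0,0,-1],[0,0,0,0.015,0,0,-1],[0,0,0,0,0,0,-1]]])

```text
time: 4.68
position: [0.4428, -0.0526, 0.0855]
eef_rot: [-0.542, -0.452, 0.545, -0.452]
ft_force: [-3.5, -0.5, 10.4]
gripper_width: 0.0
```

```bash
python3 -c "
from h import *
st()"
```

```text
rest tcp mm [-47.2 -87.1  85.5] F rest [-3.3 -1.1 10.4] t 4.67
```

Emit:
send_rows(motion=[[[0,0,0,0.004,0,-0.02,-1],[0,0,0,0.003,0,-0.02,-1],[0,0,0,0.003,0,-0.02,-1]]])

```text
time: 5.05
position: [0.4436, -0.0482, 0.0858]
eef_rot: [-0.542, -0.451, 0.546, -0.453]
ft_force: [-3.9, -2.3, 9.0]
gripper_width: -0.004
```

```bash
python3 -c "
from h import *
st()"
```

```text
rest tcp mm [-47.1 -82.6  85.8] F rest [-3.4 -3.   9. ] t 5.05
```

Emit:
send_rows(motion=[[[0,0,0,0.012,0,-0.01,-1],[0,0,0,0.008,0,-0.02,-1],[0,0,0,0.005,0,-0.02,-1]]])

```text
time: 5.42
position: [0.4442, -0.0447, 0.0846]
eef_rot: [-0.541, -0.45, 0.547, -0.453]
ft_force: [-4.4, -1.5, 10.0]
gripper_width: 0.005
```

```bash
python3 -c "
from h import *
st()"
```

```text
rest tcp mm [-47.1 -79.1  84.6] F rest [-4.1 -2.2 10. ] t 5.42
```

Emit:
send_rows(motion=[[[0,0,0,0.006,0,-0.025,-1],[0,0,0,0.005,0,-0.025,-1],[0,0,0,0.005,0,-0.025,-1],[0,0,0,0.003,0,-0.025,-1]]])

```text
time: 5.92
position: [0.4457, -0.0368, 0.0846]
eef_rot: [-0.54, -0.449, 0.549, -0.453]
ft_force: [-5.4, -1.8, 11.4]
gripper_width: -0.001
```

Run:
```python
from h import *
st();go([0,0,0],YAW)
f=frame("wrist");P=f["P"];Y=R.from_euler('z',YAW,degrees=True).as_matrix();D=(P-O)@Y
for lo,hi in ((.078,.084),(.084,.088),(.088,.096)):
  m=(D[...,2]>lo)&(D[...,2]<hi)&(abs(D[...,0]+.047)<.012)&(abs(D[...,1]+.05)<.04)
  if m.sum(): print(lo,m.sum(),np.percentile(D[m][:,1],[5,25,50,75,99]).round(4),np.percentile(D[m][:,2],[50,98]).round(4))
```

```text
rest tcp mm [-47.1 -71.   84.6] F rest [-5.  -2.7 11.4] t 5.92
jaw -10.5 turn [-0.0026  0.0086  0.0019]
jaw 169.5 turn [ 1.9973  0.003  -0.0135]
pos [ 0.4457 -0.0368  0.0846] shift after turn [ 0.846 -4.45   0.451] q7 -0.34 F [-5.4 -1.8 11.4]
0.078 557 [-0.0637 -0.0627 -0.0588 -0.0483 -0.0477] [0.0813 0.0839]
0.084 923 [-0.0632 -0.0551 -0.0522 -0.0498 -0.048 ] [0.0859 0.0876]
0.088 449 [-0.0635 -0.0629 -0.0594 -0.059  -0.0584] [0.0916 0.0957]
```

The bar moved 16 mm (lug back face −63.6 → −47.7). Next I lift clear of the pad and push the lug only.

Emit:
send_rows(motion=[[[0,0,0,-0.05,0,0,-1],[-0.0026,0.0086,0.0019,-0.04,0,0,-1],[0,0,0,0,0,0,-1]]])

```text
time: 6.35
position: [0.4461, -0.0364, 0.0942]
eef_rot: [0.544, 0.452, -0.543, 0.452]
ft_force: [-0.1, 0.1, -0.1]
gripper_width: 0.002
```

Run:
```python
from h import *
st();go(rest(-.047,-.07,.094),YAW)
```

```text
rest tcp mm [-46.8 -70.6  94.2] F rest [-0.1  0.  -0.1] t 6.35
jaw -10.5 turn [ 0.0003 -0.0007 -0.0007]
jaw 169.5 turn [-1.9997e+00  1.1000e-03 -1.1000e-03]
pos [ 0.4461 -0.0364  0.0942] shift after turn [ 0.002 -0.002 -0.006] q7 -0.304 F [-0.1  0.1 -0.1]
```

Emit:
send_rows(motion=[[[0,0,0,0,0,-0.03,-1],[0,0,0,0,0,-0.03,-1],[0,0,0,0,0,-0.03,-1],[0,0,0,0,0,-0.03,-1],[0,0,0,0,0,-0.03,-1]]])

```text
time: 6.98
position: [0.4481, -0.0256, 0.0939]
eef_rot: [-0.543, -0.45, 0.546, -0.452]
ft_force: [-2.0, -5.2, 2.4]
gripper_width: 0.0
```

Run:
```python
from h import *
st();go(rest(-.047,-.07,.094),YAW)
```

```text
rest tcp mm [-46.9 -59.6  93.9] F rest [-1.  -5.5  2.4] t 6.97
jaw -10.5 turn [-0.0022  0.0034  0.0001]
jaw 169.5 turn [ 1.9978e+00  1.0000e-04 -5.3000e-03]
pos [ 0.4481 -0.0256  0.0939] shift after turn [-0.001 -0.001  0.104] q7 -0.345 F [-2.  -5.2  2.4]
```

Emit:
send_rows(motion=[[[-0.002,0.003,0,0,0,-0.03,-1],[0,0,0,0,0,-0.03,-1],[0,0,0,0,0,-0.03,-1],[0,0,0,0,0,-0.03,-1],[-0.001,0.002,0,0,0,-0.03,-1],[0,0,0,0,0,-0.03,-1],[0,0,0,0,0,-0.03,-1],[-0.001,0.002,0,0,0,-0.03,-1],[0,0,0,0,0,-0.03,-1]]])

```text
time: 8.1
position: [0.4515, -0.008, 0.0931]
eef_rot: [-0.542, -0.45, 0.548, -0.452]
ft_force: [-1.4, -5.8, 2.7]
gripper_width: -0.002
```

Run:
```python
from h import *
st();go(rest(-.047,-.07,.094),YAW)
f=frame("wrist");P=f["P"];Y=R.from_euler('z',YAW,degrees=True).as_matrix();D=(P-O)@Y
m=(D[...,2]>.078)&(D[...,2]<.084)&(abs(D[...,0]+.047)<.012)&(abs(D[...,1]+.03)<.05)
print(m.sum(),np.percentile(D[m][:,1],[50,75,99]).round(4))
```

```text
rest tcp mm [-46.7 -41.7  93.1] F rest [-0.3 -5.9  2.7] t 8.1
jaw -10.5 turn [-0.0033  0.0057  0.002 ]
jaw 169.5 turn [ 1.9967  0.0032 -0.0089]
pos [ 0.4515 -0.008   0.0931] shift after turn [-0.009 -0.003  0.283] q7 -0.398 F [-1.4 -5.8  2.7]
309 [-0.0223 -0.0221 -0.0216]
```

Emit:
send_rows(motion=[[[-0.003,0.0055,0.002,-0.008,0,-0.03,-1],[0,0,0,0,0,-0.03,-1],[0,0,0,0,0,-0.03,-1],[0,0,0,0,0,-0.03,-1],[-0.001,0.002,0,0,0,-0.025,-1],[0,0,0,0,0,-0.025,-1],[0,0,0,0,0,-0.025,-1],[-0.001,0.002,0,0,0,-0.025,-1],[0,0,0,0,0,-0.025,-1]]])

```text
time: 9.28
position: [0.4541, 0.006, 0.0924]
eef_rot: [-0.541, -0.449, 0.549, -0.452]
ft_force: [-1.0, -5.1, 2.7]
gripper_width: 0.0
```

Run:
```python
from h import *
st();go(rest(-.047,-.07,.094),YAW)
```

```text
rest tcp mm [-46.7 -27.5  92.4] F rest [-0.1 -5.2  2.7] t 9.28
jaw -10.5 turn [-0.0038  0.0063  0.0025]
jaw 169.5 turn [ 1.9962  0.0039 -0.0098]
pos [0.4541 0.006  0.0924] shift after turn [-0.016 -0.003  0.425] q7 -0.437 F [-1.  -5.1  2.7]
```

Emit:
send_rows(motion=[[[-0.003,0.005,0.002,-0.02,0,-0.02,-1],[0,0,0,-0.005,0,-0.022,-1],[0,0,0,-0.003,0,-0.022,-1],[-0.001,0.002,0,-0.003,0,-0.022,-1],[0,0,0,-0.003,0,-0.022,-1],[0,0,0,-0.003,0,-0.022,-1],[-0.001,0.002,0,-0.003,0,-0.022,-1],[0,0,0,-0.003,0,-0.022,-1]]])

```text
time: 10.28
position: [0.4545, 0.0111, 0.0938]
eef_rot: [-0.541, -0.449, 0.55, -0.451]
ft_force: [-0.2, -6.9, 1.3]
gripper_width: -0.001
```

Run:
```python
from h import *
st();go(rest(-.047,-.07,.094),YAW)
```

```text
rest tcp mm [-47.3 -22.4  93.8] F rest [ 1.1 -6.8  1.3] t 10.28
jaw -10.5 turn [-0.0051  0.0082  0.0039]
jaw 169.5 turn [ 1.9949  0.0062 -0.0129]
pos [0.4545 0.0111 0.0938] shift after turn [-0.002  0.003  0.476] q7 -0.454 F [-0.2 -6.9  1.3]
```

```bash
cat > lug.py <<'E'
from h import *
st()
f=frame("wrist");P=f["P"];Y=R.from_euler('z',YAW,degrees=True).as_matrix();D=(P-O)@Y
m=(D[...,2]>.076)&(D[...,2]<.083)&(abs(D[...,0]+.047)<.012)&(abs(D[...,1]+.0)<.06)
b=np.percentile(D[m][:,1],99);print("bar mm",(b+.0636)*1e3)
m=(D[...,2]>.083)&(D[...,2]<.098)&(abs(D[...,0]+.047)<.009)&(D[...,1]>b-.006)&(D[...,1]<b+.001)
print("lug top",m.sum(),np.percentile(D[m][:,2],[50,75,90,98]).round(4))
E
python3 lug.py
```

```text
rest tcp mm [-47.3 -22.4  93.8] F rest [ 1.1 -6.8  1.3] t 10.28
bar mm 61.22771291888537
lug top 546 [0.0876 0.0881 0.0885 0.0889]
```

Emit:
send_rows(motion=[[[-0.004,0.006,0.003,0,0,-0.026,-1],[0,0,0,0,0,-0.026,-1],[0,0,0,0,0,-0.026,-1],[-0.001,0.002,0,0,0,-0.026,-1]]])

```text
time: 10.82
position: [0.4557, 0.0172, 0.0933]
eef_rot: [-0.542, -0.45, 0.547, -0.452]
ft_force: [-0.1, -5.8, 2.3]
gripper_width: 0.001
```

```bash
python3 lug.py
```

```text
rest tcp mm [-47.2 -16.1  93.3] F rest [ 0.9 -5.7  2.3] t 10.82
bar mm 67.6538063183884
lug top 541 [0.0877 0.0882 0.0887 0.0892]
```

Emit:
send_rows(motion=[[[0,0.002,0,-0.003,0,-0.024,-1],[0,0,0,-0.002,0,-0.024,-1],[0,0.002,0,-0.002,0,-0.024,-1],[-0.001,0.002,0,0,0,-0.024,-1],[0,0,0,-0.002,0,-0.024,-1],[0,0.002,0,0,0,-0.024,-1]]])

```text
time: 11.62
position: [0.4567, 0.0228, 0.0934]
eef_rot: [-0.542, -0.45, 0.549, -0.45]
ft_force: [-3.1, -13.2, 6.4]
gripper_width: -0.005
```

```bash
python3 lug.py
```

```text
rest tcp mm [-47.2 -10.5  93.4] F rest [ -0.7 -13.5   6.4] t 11.62
bar mm 73.1131843602341
lug top 737 [0.0918 0.0926 0.0931 0.0936]
```

Locked: the lug top rose to about 93 mm, the bar is at 73.1 mm and the push met a dead stop. I back off now.

Emit:
send_rows(motion=[[[0,0,0,0,0,0.03,-1],[0,0,0,0,0,0.03,-1],[0,0,0,-0.3,0,0,-1],[0,0,0,-0.6,0,0,1],[0,0,0,-0.6,0,0,1],[0,0,0,0,0,0,1],[0,0,0,0,0,0,1]]])

```text
time: 12.55
position: [0.4561, 0.0208, 0.2469]
eef_rot: [-0.542, -0.453, 0.547, -0.449]
ft_force: [-0.5, 0.7, -0.7]
gripper_width: 0.847
```

Run:
```python
from h import *
st()
f=frame("wrist");P=f["P"];np.savez("f2.npz",P=P,I=f["pixels"]);save(f,"g.png")
s=frame("scene");np.savez("f3.npz",P=s["P"],I=s["pixels"])
# rail pose from wrist view f1 and this one
z=np.load("f1.npz")
for P in (z["P"],P,s["P"]):
    m=(P[...,2]>.0185)&(P[...,2]<.03)&(P[...,0]>.46)&(P[...,0]<.67)&(P[...,1]>-.31)&(P[...,1]<-.22)
    if m.sum()>50: print("rail",m.sum(),cv2.minAreaRect(P[m][:,:2].astype(np.float32)))
```

```text
rest tcp mm [-47.4 -12.5 246.9] F rest [-0.6  0.6 -0.7] t 12.55
rail 1196 ((0.5951806902885437, -0.2559598684310913), (0.11512899398803711, 0.025458648800849915), 9.105134010314941)
rail 310 ((0.4968706965446472, -0.2708907127380371), (0.0493665374815464, 0.024700883775949478), 9.306563377380371)
rail 779 ((0.5580246448516846, -0.26473838090896606), (0.1972089260816574, 0.025606434792280197), 8.728660583496094)
```

View pics/g.png

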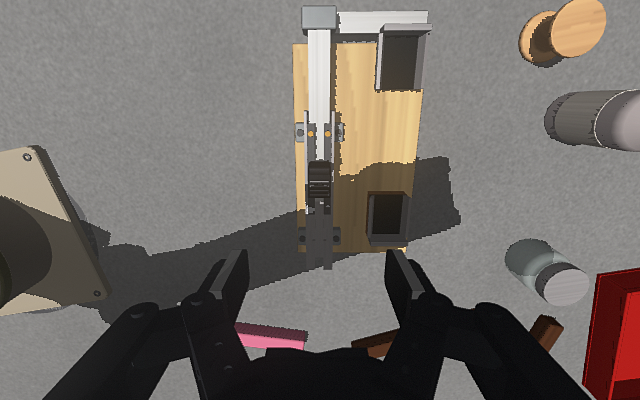

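The picture shows the button up at (320,180), the bar extended, and the cradles at (400,60) and (388,215). Next I move over the rail and measure the cradles in the frame already taken.

Emit:
send_rows(motion=[[[0.117,0,0,0,0,0,1],[0.117,0,0,0,0,0,1],[0.117,0,0,0,0,0,1],[0.117,0,0,0,0,0,1],[0.117,0,0,0,0,0,1],[0.117,0,0,0,0,0,1],[0.08,0,0,0,0,0,1],[0,0,0,0,0.6,-0.1,1],[0,0,0,0,0.6,-0.1,1],[0,0,0,0,0.6,-0.1,1],[0,0,0,0,0.6,-0.1,1],[0,0,0,0.2,0.5,-0.1,1],[0,0,0,0.2,0,0,1],[0,0,0,0.2,0,0,1],[0,0,0,0,0,0,1]]])

```text
time: 14.52
position: [0.5355, -0.2655, 0.1598]
eef_rot: [-0.692, -0.05, 0.719, -0.041]
ft_force: [0.1, 0.0, -0.0]
gripper_width: 0.997
```

Run:
```python
from h import *
go([.554,-.262,.1],-80.9)
f=frame("wrist");P=f["P"];save(f,"i.png");np.savez("f4.npz",P=P,I=f["pixels"])
m=(P[...,2]>.0185)&(P[...,2]<.03)&(P[...,0]>.4)&(P[...,0]<.7)&(P[...,1]>-.31)&(P[...,1]<-.22)&(f["pixels"].max(-1)>0)
print("rail",m.sum(),cv2.minAreaRect(P[m][:,:2].astype(np.float32)),np.argwhere(m).min(0),np.argwhere(m).max(0))
P=np.load("f2.npz")["P"];Y=R.from_euler('z',YAW,degrees=True).as_matrix();D=(P-O)@Y
c=(D[...,0]>.0)&(D[...,0]<.09)&(D[...,1]>-.13)&(D[...,1]<.2)
for n,lo,hi in (("heel",.047,.056),("lips",.037,.045),("pad",.027,.033)):
    m=(c&(D[...,2]>lo)&(D[...,2]<hi)).astype(np.uint8)
    k,l=cv2.connectedComponents(m)
    for i in range(1,k):
        d=D[l==i]
        if len(d)>25: print(n,len(d),"x",np.percentile(d[:,0],[1,50,99]).round(4),"y",np.percentile(d[:,1],[1,50,99]).round(4))
```

```text
jaw -80.9 turn [-0.019   0.0237  0.0107]
jaw 99.1 turn [ 1.9806  0.0166 -0.0368]
pos [ 0.5355 -0.2655  0.1598] shift after turn [ 0.598 -0.006 -0.188] q7 -1.207 F [ 0.1  0.  -0. ]
rail 5798 ((0.5544801950454712, -0.263186514377594), (0.19888058304786682, 0.024017535150051117), 8.945398330688477) [ 44 303] [261 333]
heel 375 x [0.0152 0.0373 0.0598] y [0.1327 0.1353 0.1383]
heel 217 x [0.0152 0.0378 0.0595] y [-0.0976 -0.0942 -0.092 ]
lips 680 x [0.0129 0.0536 0.0632] y [0.0814 0.1121 0.1347]
lips 461 x [0.0129 0.0484 0.0631] y [-0.0935 -0.0736 -0.0409]
pad 968 x [0.0004 0.0253 0.0618] y [0.1351 0.1479 0.1546]
pad 1921 x [0.0203 0.0388 0.0567] y [0.0817 0.1084 0.1328]
pad 1218 x [0.0197 0.0387 0.0569] y [-0.093  -0.0656 -0.0406]
```

View pics/i.png

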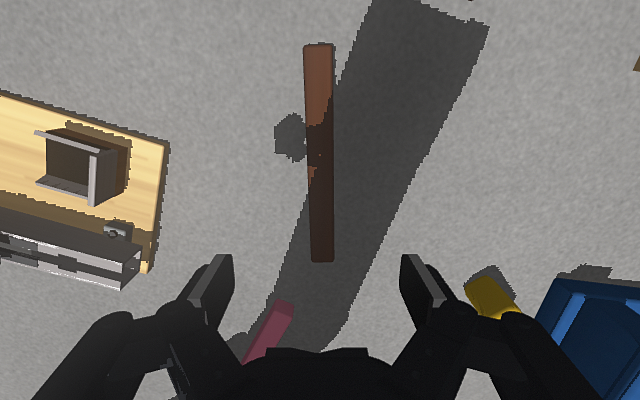

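The rail is fully visible, (303..333, 44..261), nothing within the fingers' path.

Emit:
send_rows(motion=[[[-0.0175,0.0237,0.0107,0,0,0,1],[0,0,0,0.1,-0.02,-0.1,1],[0,0,0,0.3,0,-0.09,1],[0,0,0,0.2,0,0,1],[0,0,0,0,0,0,1]]])

```text
time: 15.2
position: [0.5581, -0.2585, 0.1011]
eef_rot: [0.706, 0.056, -0.703, 0.057]
ft_force: [-0.5, -0.0, -0.1]
gripper_width: 0.997
```

Run:
```python
from h import *
go([.5545,-.2632,.026],-81.05)
```

```text
jaw -81.05 turn [ 0.0015 -0.0024 -0.0011]
jaw 98.95 turn [-1.9985e+00  1.7000e-03 -3.8000e-03]
pos [ 0.5581 -0.2585  0.1011] shift after turn [0.751 0.041 0.043] q7 -1.229 F [-0.5 -0.  -0.1]
```

Emit:
send_rows(motion=[[[0.0015,-0.0024,-0.0011,0,0.04,0.04,1],[0,0,0,0.3,0,0,1],[0,0,0,0.3,0,0,1],[0,0,0,0.1,0,0,1],[0,0,0,0,0,0,1]]])

```text
time: 15.82
position: [0.5566, -0.2667, 0.035]
eef_rot: [0.707, 0.053, -0.703, 0.056]
ft_force: [0.1, 0.1, 0.4]
gripper_width: 0.999
```

Run:
```python
from h import *
go([.5545,-.2632,.026],-81.05)
```

```text
jaw -81.05 turn [-0.0019 -0.0028 -0.0031]
jaw 98.95 turn [ 1.9981 -0.0049  0.0044]
pos [ 0.5566 -0.2667  0.035 ] shift after turn [ 0.09  -0.037  0.015] q7 -1.254 F [0.1 0.1 0.4]
```

Emit:
send_rows(motion=[[[-0.002,-0.0028,-0.003,0.08,-0.037,0.015,1],[0,0,0,0,0,0,1],[0,0,0,0,0,0,-1],[0,0,0,0,0,0,-1],[0,0,0,0,0,0,-1],[0,0,0,0,0,0,-1],[0,0,0,0,0,0,-1],[0,0,0,0,0,0,-1],[0,0,0,0,0,0,-1]]], squeeze=35)

```text
time: 16.95
position: [0.5563, -0.2639, 0.0301]
eef_rot: [0.706, 0.054, -0.704, 0.056]
ft_force: [-0.5, 0.4, -0.4]
gripper_width: 0.268
```

Run:
```python
from h import *
go([.5545,-.2632,.026],-81.05);print(r.state()["gripper_width"])
```

```text
jaw -81.05 turn [ 0.0001 -0.0022 -0.0017]
jaw 98.95 turn [-1.9999  0.0027 -0.0035]
pos [ 0.5563 -0.2639  0.0301] shift after turn [ 0.041 -0.01   0.016] q7 -1.256 F [-0.5  0.4 -0.4]
0.26755216357617595
```

Emit:
send_rows(motion=[[[0,0,0,-0.2,0,0,-1],[0,0,0,-0.5,0,0,-1],[0,0,0,-0.5,0,0,-1],[0,0,0,-0.5,0,0,-1],[-0.117,0,0,0,0,0,-1],[-0.117,0,0,0,0,0,-1],[-0.117,0,0,0,0,0,-1],[-0.117,0,0,0,0,0,-1],[-0.117,0,0,0,0,0,-1],[-0.117,0,0,0,0,0,-1],[-0.08,0,0,0,0,0,-1],[0,0,0,0,0,0,-1]]])

```text
time: 18.45
position: [0.5558, -0.2621, 0.2222]
eef_rot: [0.539, 0.454, -0.536, 0.465]
ft_force: [0.8, 0.1, 0.0]
gripper_width: 0.272
```

Run:
```python
from h import *
p=rest(.0381,.022,.18);print(p);go(p,YAW);print(r.state()["gripper_width"])
```

```text
[0.54647119 0.03918843 0.18      ]
jaw -10.5 turn [ 0.0175  0.0037 -0.0089]
jaw 169.5 turn [-1.9824  0.0138  0.0058]
pos [ 0.5558 -0.2621  0.2222] shift after turn [ 0.422 -0.641 -2.945] q7 0.018 F [0.8 0.1 0. ]
0.2723332858696379
```

Emit:
send_rows(motion=[[[0.0175,0.0037,-0.0089,0,0,0,-1],[0,0,0,0,-0.1,-0.5,-1],[0,0,0,0,-0.1,-0.5,-1],[0,0,0,0,-0.1,-0.5,-1],[0,0,0,0,-0.1,-0.5,-1],[0,0,0,0,-0.1,-0.5,-1],[0,0,0,0.1,-0.1,-0.4,-1],[0,0,0,0.3,0,0,-1],[0,0,0,0,0,0,-1],[0,0,0,0,0,0,-1]]])

```text
time: 19.7
position: [0.5546, 0.0431, 0.187]
eef_rot: [0.552, 0.442, -0.552, 0.442]
ft_force: [0.3, 0.1, -0.8]
gripper_width: 0.271
```

Run:
```python
from h import *
p=rest(.0381,.022,.11);go(p,YAW);st()
```

```text
jaw -10.5 turn [-0.0235 -0.0002  0.    ]
jaw 169.5 turn [1.9765e+00 1.0000e-04 4.0000e-04]
pos [0.5546 0.0431 0.187 ] shift after turn [ 0.77  -0.073  0.053] q7 -0.582 F [ 0.3  0.1 -0.8]
rest tcp mm [ 45.4  27.3 187. ] F rest [ 0.2  0.1 -0.8] t 19.7
```

Emit:
send_rows(motion=[[[-0.0235,0,0,0,-0.07,0.05,-1],[0,0,0,0.3,0,0,-1],[0,0,0,0.3,0,0,-1],[0,0,0,0.1,0,0,-1],[0,0,0,0,0,0,-1]]])

```text
time: 20.32
position: [0.5506, 0.0362, 0.1219]
eef_rot: [0.548, 0.447, -0.544, 0.451]
ft_force: [-0.3, -0.4, -0.1]
gripper_width: 0.268
```

```bash
cat > rc.py <<'E'
from h import *
import sys
p=rest(.0381,.022,.06);go(p,YAW);st()
f=frame("wrist");P=f["P"];Y=R.from_euler('z',YAW,degrees=True).as_matrix();D=(P-O)@Y
zt=T()[2,3]-.018+.012
I=f["pixels"].astype(int)
m=(abs(D[...,2]-zt)<.004)&(abs(D[...,0]-.038)<.04)&(abs(D[...,1]-.02)<.13)
print(zt,m.sum()); 
if m.sum()>30: print(cv2.minAreaRect(D[m][:,:2].astype(np.float32)),"z",np.median(D[m][:,2]).round(4))
save(f,sys.argv[1])
E
python3 rc.py j.png
```

```text
jaw -10.5 turn [-0.0065 -0.0004 -0.0047]
jaw 169.5 turn [ 1.9935e+00 -7.4000e-03  6.0000e-04]
pos [0.5506 0.0362 0.1219] shift after turn [ 0.619 -0.046 -0.022] q7 -0.59 F [-0.3 -0.4 -0.1]
rest tcp mm [ 42.7  19.8 121.9] F rest [-0.2 -0.5 -0.1] t 20.32
0.11639852537347327 15022
((0.039726369082927704, 0.04364136978983879), (0.04967483878135681, 0.1502532660961151), 8.070063591003418) z 0.1153
```

View pics/j.png

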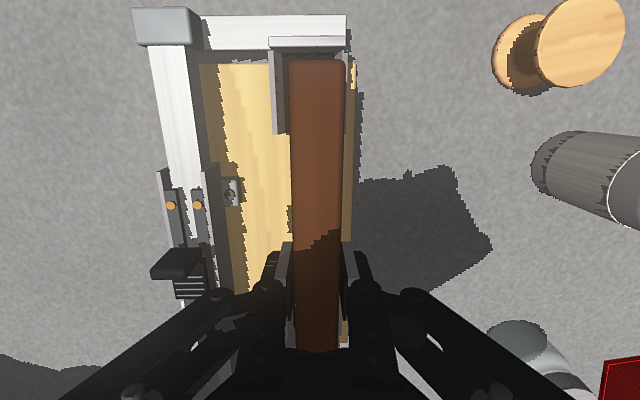

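The far rail end is at (317,62), over the far cradle and about 4 mm off to the rail side. I correct that and go lower.

Emit:
send_rows(motion=[[[-0.0065,0,-0.0047,0,-0.045,-0.02,-1],[0,0,0,0.15,0,0,-1],[0,0,0,0.2,0,0,-1],[0,0,0,0,0,0,-1],[0,0,0,0,0,0,-1]]])

```text
time: 21.0
position: [0.5475, 0.0394, 0.0865]
eef_rot: [0.544, 0.452, -0.543, 0.453]
ft_force: [0.7, 0.5, -1.2]
gripper_width: 0.273
```

```bash
cat > rc.py <<'E'
from h import *
import sys
go(rest(.0381,.022,.06),YAW);st()
f=frame("wrist");P=f["P"];Y=R.from_euler('z',YAW,degrees=True).as_matrix();D=(P-O)@Y
zt=T()[2,3]-.018+.012
I=f["pixels"].astype(int)
for a,b in ((.06,.08),(.08,.1),(.1,.13)):
    m=(abs(D[...,2]-zt)<.004)&(abs(D[...,0]-.038)<.03)&(D[...,1]>a)&(D[...,1]<b)&(I[...,0]-I[...,2]>20)
    if m.sum()>30: print(a,m.sum(),"x",np.percentile(D[m][:,0],[1,50,99]).round(4),"ymax",np.percentile(D[m][:,1],99.5).round(4),"z",np.median(D[m][:,2]).round(4))
save(f,sys.argv[1])
E
python3 rc.py k.png
```

```text
jaw -10.5 turn [ 0.0003 -0.0006 -0.0015]
jaw 169.5 turn [-1.9997e+00  2.3000e-03 -9.0000e-04]
pos [0.5475 0.0394 0.0865] shift after turn [ 0.265 -0.01   0.004] q7 -0.614 F [ 0.7  0.5 -1.2]
rest tcp mm [39.1 22.4 86.5] F rest [ 0.6  0.6 -1.2] t 21.0
0.06 2192 x [0.0264 0.038  0.0498] ymax 0.0799 z 0.0799
0.08 2542 x [0.0265 0.038  0.0497] ymax 0.0999 z 0.0799
0.1 3059 x [0.0266 0.038  0.0495] ymax 0.1212 z 0.0798
```

Aligned: the rail centre is at rest x 38.0 mm (cradle centre 38.1), parallel, and its far end at y 121 mm is clear of the heel at 132.7 mm. Now I lower it.

Emit:
send_rows(motion=[[[0,0,0,0.1,0,0.01,-1],[0,0,0,0.1,0,0,-1],[0,0,0,0.03,0,0,-1],[0,0,0,0,0,0,-1]]])

```text
time: 21.55
position: [0.5474, 0.0382, 0.0621]
eef_rot: [0.544, 0.452, -0.543, 0.453]
ft_force: [0.0, 0.3, -0.2]
gripper_width: 0.275
```

```bash
python3 rc.py l.png
```

```text
jaw -10.5 turn [ 0.0001 -0.0005 -0.0017]
jaw 169.5 turn [-1.9999e+00  2.6000e-03 -8.0000e-04]
pos [0.5474 0.0382 0.0621] shift after turn [ 0.021 -0.011 -0.008] q7 -0.634 F [ 0.   0.3 -0.2]
rest tcp mm [39.2 21.2 62.1] F rest [-0.   0.3 -0.2] t 21.55
0.06 2214 x [0.0266 0.0382 0.05  ] ymax 0.0799 z 0.0555
0.08 2549 x [0.0267 0.0382 0.0499] ymax 0.0998 z 0.0554
0.1 2901 x [0.0267 0.0382 0.0497] ymax 0.12 z 0.0553
```

Emit:
send_rows(motion=[[[0,0,0,0.015,0,0,-1],[0,0,0,0.008,0,0,-1],[0,0,0,0,0,0,-1]]])

```text
time: 21.98
position: [0.5478, 0.0383, 0.0603]
eef_rot: [0.545, 0.451, -0.543, 0.453]
ft_force: [0.1, -0.6, -1.1]
gripper_width: 0.271
```

```bash
python3 rc.py m.png
```

```text
jaw -10.5 turn [ 0.0001 -0.0005 -0.0023]
jaw 169.5 turn [-1.9999e+00  3.7000e-03 -9.0000e-04]
pos [0.5478 0.0383 0.0603] shift after turn [ 0.003 -0.015 -0.007] q7 -0.636 F [ 0.1 -0.6 -1.1]
rest tcp mm [39.6 21.3 60.3] F rest [ 0.2 -0.6 -1.1] t 21.98
0.06 2202 x [0.0271 0.0386 0.0503] ymax 0.0799 z 0.0537
0.08 2569 x [0.0271 0.0386 0.0503] ymax 0.1 z 0.0537
0.1 2901 x [0.0272 0.0386 0.0501] ymax 0.1201 z 0.0536
```

Emit:
send_rows(motion=[[[0,0,0,0,0,0,1],[0,0,0,0,0,0,1],[0,0,0,0,0,0,1],[0,0,0,0,0,0,1],[0,0,0,0,0,0,1],[0,0,0,-0.1,0,0,1],[0,0,0,-0.3,0,0,1],[0,0,0,-0.5,0,0,1],[0,0,0,-0.5,0,0,1],[0,0,0,-0.3,0,0,1],[0,0,0,0,0,0,1],[0,0,0,0,0,0,1]]])

```text
time: 23.52
position: [0.5469, 0.0391, 0.2391]
eef_rot: [0.545, 0.451, -0.542, 0.454]
ft_force: [-0.4, 0.3, -0.0]
gripper_width: 1.003
```

Run:
```python
from h import *
st();f=frame("wrist");P=f["P"];Y=R.from_euler('z',YAW,degrees=True).as_matrix();D=(P-O)@Y;I=f["pixels"].astype(int)
m=(abs(D[...,2]-.054)<.005)&(abs(D[...,0]-.038)<.03)&(abs(D[...,1]-.02)<.12)&(I[...,0]-I[...,2]>15)
print(m.sum(),cv2.minAreaRect(D[m][:,:2].astype(np.float32)))
for a in (-.07,-.02,.03,.08):
    k=m&(D[...,1]>a)&(D[...,1]<a+.03)
    if k.sum(): print(a,np.median(D[k],0).round(4))
m=(abs(D[...,0]+.047)<.009)&(D[...,1]>.001)&(D[...,1]<.010);print("lug",np.percentile(D[m][:,2],[50,90]).round(4) if m.sum() else 0)
s=frame("scene");a=f["pixels"][...,::-1];b=s["pixels"][...,::-1]
cv2.imwrite("pics/n.png",np.vstack([cv2.resize(a[:,150:560],None,fx=.7,fy=.7)[:, :287],cv2.resize(b[150:270,240:400],(287,215))]))
```

```text
rest tcp mm [ 38.5  21.9 239.1] F rest [-0.4  0.2 -0. ] t 23.52
3851 ((0.039347898215055466, 0.013290293514728546), (0.03207983821630478, 0.21415461599826813), 2.866821527481079)
-0.07 [ 0.0386 -0.0548  0.0535]
-0.02 [ 0.0395 -0.0044  0.0536]
0.03 [0.0394 0.0453 0.0535]
0.08 [0.0393 0.0955 0.0535]
lug [0.0847 0.0928]
```

View pics/n.png

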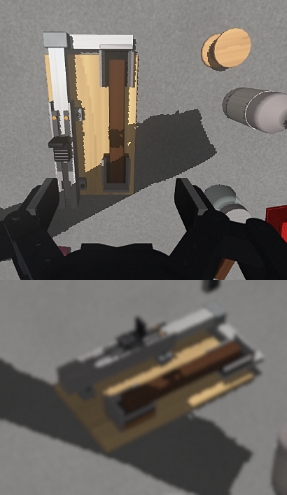

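The rail lies level in both cradles at (115,120) in the upper view, between the heel plates. The button is up and the gripper is clear, so I hand the job in.

```bash
python3 -c "
from station import r
print(r.close_job(), r.state()['time'])"
```

```text
the job is handed in; nothing more can be done
the job is handed in; nothing more can be done
```

The rest is lengthened and locked, the long dark rail lies in its two cradles, and the job is handed in. It took about 24 s of the 67 s allowed.

**Button and bar:** I pressed the button about 6 mm (10–11 N) and slid the bar 16 mm off the start hole. Then I lifted off the pad and pushed only the lug until the button popped up and the bar stopped dead at about 73 mm. The highest force I read on the lug was about 15 N, against the 18 N limit. Forces were read between moves, so a short peak in between could have been missed.

**Rail:** I laid it in the cradles, let go and raised the gripper clear.

**Last checks:**
- **Level:** the rail's top is at 53.5 mm along its whole length; home is 54 mm.
- **Sideways:** it sits about 1 mm off the cradle centre, inside the lips.
- **Lengthways:** the far end was about 12 mm short of the moving heel plate, measured just before I let go; the last picture shows the rail between both plates.
- **Lock:** the lug top is at 93 mm, so the button is fully up.
- **Other things:** I touched none of them; I did not measure their positions again at the end.

**Disagreement:** the board's measured centre is about 10 mm off in x from the stated tube and cradle offsets. I worked from the tube and cradles as I measured them.

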